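Fit the spare heater element to the water still

TASK

Take the spare heater element (white bar with a black handle) out of its blue cradle - its handle end must be lifted over the yellow lip and the bar drawn out endwise from under the hood - and slide it, tip first and handle the same way up, into the still's steel slot until you feel it rest against the stop hidden inside; do not ram it. Let go of it there, fully home, and leave the sieve, the stand and the flask standing where they are.

Things in the scene. Friction and masses are not known exactly. Their poses are not given: they have to be found in the camera images.
- element: Loose heater element, about 0.15 kg. Black handle 45 long x 26 wide x 22 high, then a white shaft 20 wide x 14 high, 140 mm long, along +x; one flat underside. The last 6 mm of the shaft is a brass tip 14 wide x 9 high. Origin: on the underside below the handle's middle; z up. At the start it lies on the cradle's spine, origin near cradle x -107.5, tip 55 mm inside the hood.
- element_tip (a point): Centre of the element's tip end face, 162.5 mm in x and 7 mm in z from the element's origin. Axes as the element's.
- cradle: Fixed blue cradle, on the left or right of the bench (it changes places with the still). Origin on the bench below the hood's mouth; x points into the hood, z up. Base plate 70 wide, 6 high, x -143.5 to 71.5. A spine 18 wide, top at z 30, carries the element. Hood x 0 to 66: inside 24 wide, roof underside at z 52, outside 34 wide, 57 high, back wall at x 61.
- lip (a point): Middle of the top of the cradle's yellow lip, at cradle x -135, z 43. The lip is 18 wide and 6 thick and stands 13 mm above the spine, about 2 mm from the element's handle end; it is narrower than the handle, so fingers on the handle's sides pass it.
- still: Fixed grey and white water still. Origin on the bench below the slot's opening; x points into the slot, z up. A steel sleeve projects 60 mm from the housing; the housing is 160 wide, 95 high, x 60 to 260; a glass boiler and column stand on it from x 128 on, up to z 306.
- slot_mouth (a point): Centre of the slot's opening, 53.75 mm above the bench (slot floor at z 45). x points into the slot. Slot inside: 23.5 wide, 17.5 high. A flare reaches 12 mm out in front of the opening and is about 6 mm wider there on each side; the sleeve is 33.5 wide outside, its top at z 67.5.
- stop: Rigid stop hidden inside the slot, 95 to 120 mm behind the opening, different each time. Origin: centre of the face that the element's tip meets; x as the slot's. With the element home, 20 to 45 mm of white shaft stay outside the opening.
- sieve: Bystander: open round steel sieve, 90 diameter, 38 high, origin below its centre, on the bench between cradle and still.
- stand: Bystander: laboratory stand, green foot 80 x 70 x 12 high with an upright steel rod of 12 diameter in its middle to z 300; a 22 mm clamp boss at z 230. Origin below the middle of the foot.
- flask: Bystander: green glass conical flask, 60 diameter at the foot, 95 high, origin below its centre, between cradle and still.
Not all that is in view belongs to the job. There is more than one size of the element; the job needs the larger. Several things look just like the cradle: the one meant starts farthest from the robot's base.

How it is judged:
By the outcome, as a careful person would: the job done as asked, in the order asked, and still so for the second after the job is handed in, with the robot touching nothing.
It also fails if it takes over 61 s, if anything falls off the work surface, if the arm or the gripper's body presses on something with over 40 N, if the wrist force passes 120 N, or if a joint passes its speed limit or range.

ROBOT

A 7-joint arm with a two-finger parallel gripper is mounted at the origin on the work surface. World frame = base frame: x ahead of the robot, y to its left, z up, the work surface at z = 0. Lengths are in m, angles in rad, forces in N, time in s.
With the tool pointing down it reaches from about 0.4 to 0.85 m from the base axis. Payload 10.4 kg.
Tool frame: the origin (TCP) lies between the finger pads; the fingertips stand 14 mm ahead of it and the grasp point (between the pads) lies 5 mm behind it (r.finger_overhang is the z of the fingertips in the tool frame, in m); z points along the fingers, y is the line along which they close (so a half turn about z gives the same grasp; the last joint's range is limited). The gripper opens to 87 mm and grips with 3 to 60 N. Pads are 19 mm wide; open, the fingers measure 117 mm over their backs; the gripper's body (75 mm by 190 mm) begins 51 mm behind the grasp point.
Start: joints at [1.307, 0.332, -0.065, 1.46, 0.022, 1.35, -0.088], TCP at [0.149, -0.607, 0.237] pointing down, gripper open.
Joint ranges: [-2.6, 2.6], [-0.5, 2.12], [-1.47, 1.34], [0.16, 2.42], [-1.27, 4.41], [0.06, 2.06], [-2.6, 2.6]. Speed limits (rad/s): [2.22, 2.22, 2.79, 2.79, 3.14, 3.14, 3.14].

INTERFACE

Orientations are given as a unit quaternion [x, y, z, w].
In Python, from bench import r, optics gives the robot as it stands.
- The arm moves only by the shell command python3 -m pendant 'ROWS' [FORCE]. ROWS is JSON, a list of rows, each a list of 7 numbers: the closure, from -1 (fully open) to 1 (shut), then the shift along the tool's x, y, z scaled (see below), then the turn, a rotation vector about the tool's x, y, z scaled (see below). In form: [[grip, x, y, z, rx, ry, rz], ...]. A call has 1 to 8 rows; each row is the pose to reach, as a shift and turn from the pose commanded when the call began, along the tool's axes at that moment; what a row does not reach only later rows make up. The controller multiplies each number of a shift by 0.3 m and each number of a turn by 120 degrees. A row lasts 1/8 s, in which the tool goes at most 62.5 mm and 10.7 degrees, less where a joint would pass 70% of its speed; a pose out of reach is approached as far as the arm can. A call with a number of a shift or a turn outside -1 to 1 is refused whole. A call with a gripper value outside its range is refused whole. The fingers move at their own pace and stop on an object; FORCE is the grip in N (left out, the last holds). Time passes only in rows, so rows that repeat a pose let the fingers close. It gives the time, the measured TCP pose, the force, the opening and the grip force at its end, in the units of the state.
- r.read_state(): the state, without advancing time (a new reading comes with each control period).
- optics.camera(name): name is "scene" or "top" or "wrist"; returns a dict with "pixels" (400x640x3 uint8, red, green, blue), "vfov" (degrees; the focal length in pixels is half the picture's height over the tangent of half this angle, whatever the lens; pixels are square), "cx", "cy" (the principal point, pixels), "D" ([k1, k2, p1, p2, k3] as OpenCV has them; the pictures are not rectified), "rvec" (rotation vector, rad) and "tvec" (3), from world to camera coordinates, as OpenCV has them. Camera axes: x right, y down, z forward; pixel columns grow to the right and rows downward; lengths in m; the calibration is good to about 2 mm. A picture is of the moment at which its call begins. There is no depth.
- r.close_job(): hands the job in; it is judged then, once.
The state is a dict: "time": time; "joint_positions": joint angles; "joint_vel": joint speeds; "joint_torque": joint torques, N m; "ee_pos": TCP position; "eef_rot": TCP orientation; "ft_force": force on the tool from outside, world axes, zero at the start; "torque": the same for the moment, N m; "width": finger opening in m; "grip_force": force on a finger pad.
Only numpy, scipy, OpenCV 4.12 (cv2) and the standard library are available. Lean on these libraries where they do the work, as an engineer would, in place of code of your own. Each camera call takes 0.05 s, during which the arm holds its last target. There are 200 camera calls.

## Working session

There is one attempt and no reset: what is moved stays moved. The work goes in short steps, Python scripts to look and compute and a shell command to move; the robot and the scene stay as the last step left them, time stands still between calls to the robot, and variables do not carry over. Pictures are saved under pics/ and viewed, at most 15 in all, crops included, and the job is handed in when it is done.

```bash
ls; mkdir -p pics; python3 - <<'E'
from bench import r, optics
import cv2
s=r.read_state(); print(s['time'],s['ee_pos'],s['eef_rot'],s['width'],r.finger_overhang)
for n in ['scene','top']:
    c=optics.camera(n); cv2.imwrite(f'pics/{n}0.png',c['pixels'][:,:,::-1]); print(n,c['vfov'],c['cx'],c['cy'],c['D'],c['rvec'],c['tvec'])
E
```

```text
pics
0.0 [ 0.14895593 -0.60662549  0.23576624] [ 9.92763535e-01  1.20083670e-01 -1.13519917e-04 -6.80922052e-04] 0.08682668955221905 0.014
scene 48.33969971237545 318.4611122563172 197.12616373003743 [-0.04424701  0.          0.          0.          0.        ] [ 2.10887833  1.12639036 -0.45152116] [-0.20417053 -0.26032847  1.39878717]
top 45.99591829236901 313.97553963528816 192.9096950463482 [-0.12914325  0.          0.          0.          0.        ] [ 2.14826131 -2.19866257  0.09901019] [-0.09693328  0.49561114  1.26820413]
```

View pics/scene0.png

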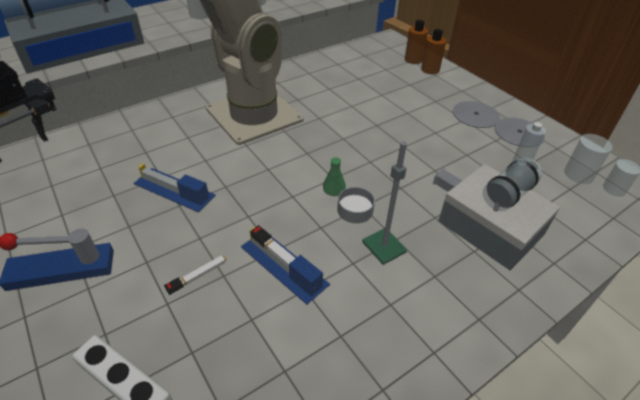

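View pics/top0.png

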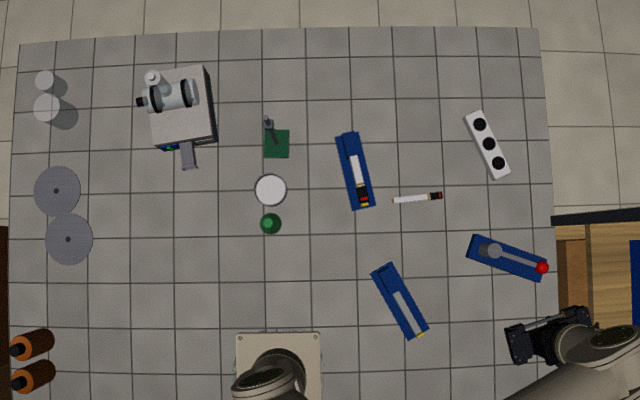

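The top view shows the target cradle (with the element in it) at about (355,170), its lip at (363,207). The still's sleeve mouth is at (190,168), opening towards the robot. Sieve, flask and stand lie between them at x≈270. The empty cradle at (400,300) and the small element at (417,197) are decoys.

```bash
cat > h.py <<'E'
import numpy as np, cv2
from scipy.spatial.transform import Rotation as R
from bench import r, optics
def K(c):
    f=200/np.tan(np.radians(c['vfov'])/2); return np.array([[f,0,c['cx']],[0,f,c['cy']],[0,0,1]])
def cast(c,uv,z):
    uv=np.array(uv,float).reshape(-1,1,2)
    p=cv2.undistortPoints(uv,K(c),np.array(c['D'])).reshape(-1,2)
    M=R.from_rotvec(np.ravel(c['rvec'])).as_matrix(); t=np.ravel(c['tvec'])
    o=-M.T@t; d=np.c_[p,np.ones(len(p))]@M
    return o+d*((z-o[2])/d[:,2])[:,None]
def proj(c,P):
    return cv2.projectPoints(np.array(P,float).reshape(-1,3),np.array(c['rvec'],float),np.array(c['tvec'],float),K(c),np.array(c['D']))[0].reshape(-1,2)
def box(m,near=None):
    "min-area rects of blobs"
    cs=cv2.findContours(m.astype(np.uint8),cv2.RETR_EXTERNAL,cv2.CHAIN_APPROX_NONE)[0]
    return sorted([x for x in cs if len(x)>8],key=lambda x:-cv2.contourArea(x))
E
python3 - <<'E'
from h import *
c=optics.camera('top'); im=c['pixels']; 
a=cv2.resize(im[120:220,330:380],None,fx=6,fy=6,interpolation=cv2.INTER_CUBIC)
b=cv2.resize(im[60:175,140:225],None,fx=5.2,fy=5.2,interpolation=cv2.INTER_CUBIC)
o=np.zeros((600,800,3),np.uint8); o[:600,:300]=a; o[:b.shape[0],310:310+b.shape[1]]=b
cv2.imwrite('pics/crop1.png',o[:,:,::-1])
for n,uv,z in [('sieve',(270,190),.03),('flask',(270,223),.05),('standfoot',(277,145),.012),('lip',(364,207),.043),('hoodfar',(347,133),.057),('mouth',(190,168),.067)]: print(n,cast(c,uv,z).round(3))
E
```

```text
sieve [[0.503 0.011 0.03 ]]
flask [[0.413 0.011 0.05 ]]
standfoot [[ 0.631 -0.008  0.012]]
lip [[ 0.45  -0.242  0.043]]
hoodfar [[ 0.651 -0.201  0.057]]
mouth [[0.564 0.223 0.067]]
```

View pics/crop1.png

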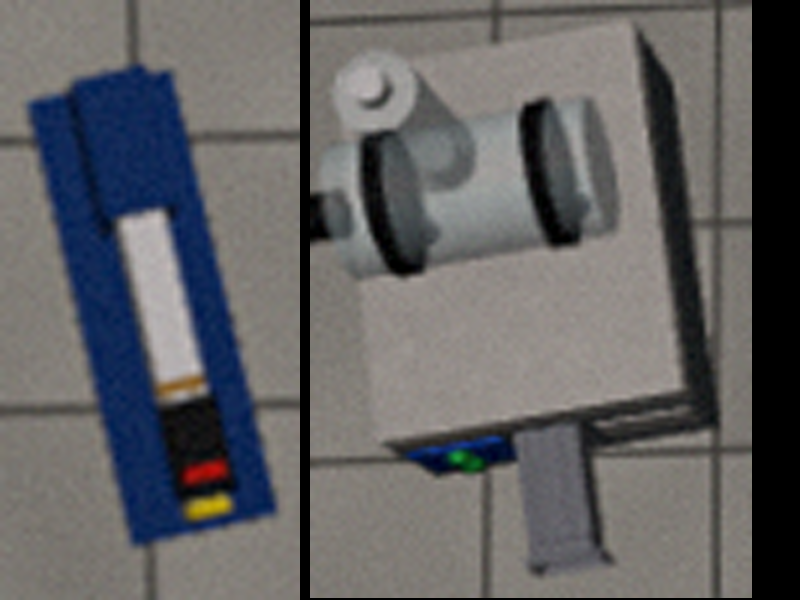

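The crop shows the white shaft, amber band, black handle and yellow lip in the cradle, axis about 12° off world x. It also shows the still's sleeve with its flare at about (570,560) in the crop. I'll swing over the handle so the wrist camera can take finer measurements.

```bash
python3 -m pendant '[[-1,0.15,-0.1,0,0,0,0],[-1,0.3,-0.2,0,0,0,0],[-1,0.45,-0.3,0,0,0,0],[-1,0.68,-0.47,0,0,0,0],[-1,0.68,-0.47,0,0,0,0],[-1,0.68,-0.47,0,0,0,0]]'; python3 -m pendant '[[-1,0.15,-0.1,0,0,0,0],[-1,0.3,-0.2,0,0,0,0],[-1,0.45,-0.3,0,0,0,0],[-1,0.6,-0.47,0,0,0,0],[-1,0.6,-0.47,0,0,0,0],[-1,0.6,-0.47,0,0,0,0]]'
python3 - <<'E'
from h import *
s=r.read_state(); print(s['time'],s['ee_pos'],R.from_quat(s['eef_rot']).as_matrix().round(4),s['ft_force'])
c=optics.camera('wrist'); cv2.imwrite('pics/w1.png',c['pixels'][:,:,::-1]); print(c['vfov'],c['cx'],c['cy'],c['D'])
E
```

```text
time: 0.9
ee_pos: [0.315, -0.4199, 0.2366]
eef_rot: [0.993, 0.122, 0.0, 0.0]
ft_force: [-0.6, -0.6, -0.3]
width: 0.087
grip_force: 0.0
time: 1.65
ee_pos: [0.4541, -0.2429, 0.2363]
eef_rot: [0.993, 0.12, -0.0, 0.0]
ft_force: [-0.1, -0.1, -0.6]
width: 0.0869
grip_force: 0.0
1.65 [ 0.45414956 -0.24288403  0.2363385 ] [[ 9.714e-01  2.374e-01 -6.000e-04]
 [ 2.374e-01 -9.714e-01 -4.000e-04]
 [-6.000e-04  3.000e-04 -1.000e+00]] [-0.10447432 -0.05637785 -0.59077106]
66.00077205393715 321.2231236374077 199.45746199372107 [-0.05072654  0.          0.          0.          0.        ]
```

View pics/w1.png

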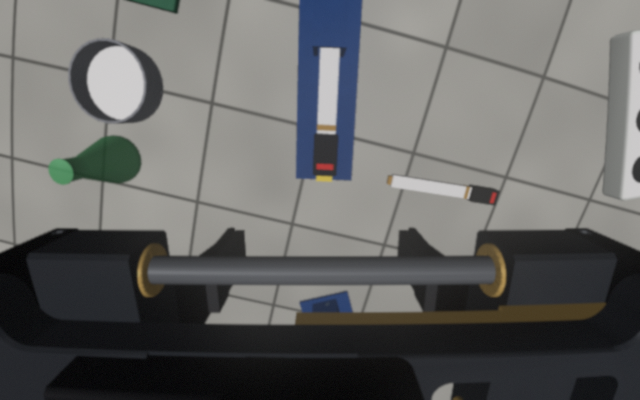

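The wrist view shows the cradle ahead of the gripper: white shaft (328,90), black handle (326,152), yellow lip (324,178). Now I'll measure its axis.

```bash
cat > meas.py <<'E'
from h import *
def edges(c,mask,z,win):
    u0,v0,u1,v1=win; m=np.zeros(mask.shape,np.uint8); m[v0:v1,u0:u1]=mask[v0:v1,u0:u1]
    b=box(m)[0]; P=cast(c,b.reshape(-1,2),z)[:,:2].astype(np.float32)
    (cx,cy),(w,h),a=cv2.minAreaRect(P*1000)
    B=cv2.boxPoints(((cx,cy),(w,h),a))/1000
    e=[B[1]-B[0],B[2]-B[1]]; e=max(e,key=np.linalg.norm); e=e/np.linalg.norm(e); e=e*np.sign(e[0])
    return np.array([cx,cy])/1000,sorted([w,h]),np.degrees(np.arctan2(e[1],e[0])),P
E
python3 - <<'E'
from meas import *
c=optics.camera('wrist'); im=c['pixels'].astype(int); mx=im.max(2); mn=im.min(2)
white=(mn>130); 
black=(mx<70)
yel=(im[:,:,0]>130)&(im[:,:,2]<70)&(im[:,:,1]>100)
blue=(im[:,:,2]>im[:,:,0]+40)
red=(im[:,:,0]>100)&(im[:,:,1]<60)
for n,m,z,w in [('shaft',white,.044,(312,45,345,135)),('handle',black|red,.052,(308,125,345,178)),('lip',yel,.043,(308,165,345,190)),('blue',blue,.006,(290,0,370,190))]:
    try:
        ce,wh,a,P=edges(c,m,z,w); print(n,ce.round(4),np.round(wh,1),a.round(2),P.min(0),P.max(0))
    except IndexError: print(n,'none')
print(im[170:184,324])
c=optics.camera('top'); im=c['pixels'].astype(int); mx=im.max(2); mn=im.min(2)
for n,m,z,w in [('shaft',mn>120,.044,(345,150,370,190)),('handle',(mx<60),.052,(352,180,375,208)),('lip',(im[:,:,0]>130)&(im[:,:,2]<80)&(im[:,:,1]>100),.043,(355,195,375,212))]:
    try:
        ce,wh,a,P=edges(c,m,z,w); print('top',n,ce.round(4),np.round(wh,1),a.round(2))
    except IndexError: print(n,'none')
E
```

```text
shaft [ 0.5546 -0.2253] [20.6 77.6] 11.3 [ 0.5151562  -0.24255289] [ 0.5938512  -0.20823935]
handle [ 0.4858 -0.2391] [24.3 42.2] 11.33 [ 0.46312016 -0.25425065] [ 0.50855166 -0.22339715]
lip [ 0.4615 -0.2419] [ 0.  10.1] -76.33 [ 0.46034068 -0.2468434 ] [ 0.46272853 -0.23702908]
blue [ 0.5504 -0.2259] [ 67.8 201.1] 11.75 [ 0.4464174  -0.27786687] [ 0.6557114  -0.17306212]
[[ 68  52  52]
 [ 52  51  51]
 [ 53  53  54]
 [ 57  55  53]
 [ 81  75  54]
 [133 119  64]
 [177 158  76]
 [196 175  81]
 [198 177  83]
 [196 176  87]
 [187 171 107]
 [169 161 136]
 [158 155 147]
 [157 155 150]]
top shaft [ 0.5565 -0.2242] [20.5 71.4] 12.03
top handle [ 0.489  -0.2247] [33.4 83.4] -22.0
lip none
```

```bash
python3 -m pendant '[[-1,0.108,0.013,0.15,0,0,0.0186],[-1,0.108,0.013,0.3,0,0,0.0186],[-1,0.108,0.013,0.45,0,0,0.0186],[-1,0.108,0.013,0.45,0,0,0.0186],[-1,0.108,0.013,0.45,0,0,0.0186]]'
python3 - <<'E'
from meas import *
s=r.read_state(); print(s['time'],s['ee_pos'],R.from_quat(s['eef_rot']).as_matrix().round(4)[:,0],s['ft_force'])
c=optics.camera('wrist'); cv2.imwrite('pics/w2.png',c['pixels'][:,:,::-1])
print(proj(c,[[.4865,-.239,.052],[.5926,-.2176,.044]]))
E
```

```text
time: 2.42
ee_pos: [0.4877, -0.2387, 0.1033]
eef_rot: [0.995, 0.1, 0.001, 0.001]
ft_force: [0.1, 0.5, 0.5]
width: 0.087
grip_force: 0.0
2.425 [ 0.48770335 -0.23872743  0.10332178] [0.98   0.1992 0.0014] [0.06112248 0.50689413 0.47369734]
[[321.49201446 226.45628713]
 [321.86174734  58.55505442]]
```

View pics/w2.png

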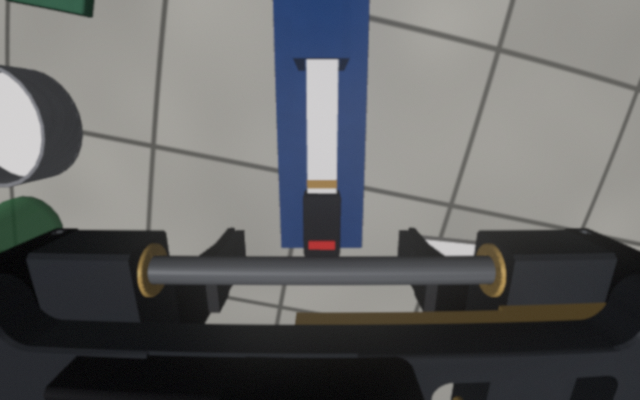

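The handle is centred at (322,225), the shaft runs straight up to the hood mouth at v≈58, and both match the predicted points. Next I descend and grip.

```bash
python3 -m pendant '[[-1,-0.003,0,0.08,0,0,0],[-1,-0.003,0,0.16,0,0,0],[-1,-0.003,0,0.224,0,0,0],[-1,-0.003,0,0.224,0,0,0],[-1,-0.003,0,0.224,0,0,0]]'; python3 -m pendant '[[0.4,0,0,0,0,0,0],[1,0,0,0,0,0,0],[1,0,0,0,0,0,0],[1,0,0,0,0,0,0],[1,0,0,0,0,0,0],[1,0,0,0,0,0,0],[1,0,0,0,0,0,0]]' 35
python3 - <<'E'
from h import *
s=r.read_state(); print(s['time'],s['ee_pos'],R.from_quat(s['eef_rot']).as_matrix().round(4),s['ft_force'],s['width'],s['grip_force'])
E
```

```text
time: 3.1
ee_pos: [0.487, -0.2381, 0.0355]
eef_rot: [0.995, 0.101, 0.001, 0.0]
ft_force: [0.1, 0.6, 0.5]
width: 0.0868
grip_force: 0.0
time: 3.98
ee_pos: [0.4862, -0.2379, 0.0343]
eef_rot: [0.995, 0.101, -0.0, 0.0]
ft_force: [-0.8, 1.3, -0.8]
width: 0.0258
grip_force: 35.0
3.975 [ 0.48624119 -0.23786365  0.03434423] [[ 9.797e-01  2.004e-01 -0.000e+00]
 [ 2.004e-01 -9.797e-01 -1.000e-04]
 [-0.000e+00  1.000e-04 -1.000e+00]] [-0.84529     1.31527295 -0.76358246] 0.025833923363701574 34.9607203155756
```

Gripped, 25.8 mm wide. Next I tilt 5° about the tip to lift the handle end over the lip.

```bash
python3 -m pendant '[[1,0,0,-0.003,0,0,0],[1,0.0008,0,-0.015,0,-0.0104,0],[1,0.0016,0,-0.027,0,-0.0208,0],[1,0.0025,0,-0.039,0,-0.0313,0],[1,0.0033,0,-0.05,0,-0.0417,0],[1,0.0033,0,-0.05,0,-0.0417,0],[1,0.0033,0,-0.05,0,-0.0417,0]]'
python3 - <<'E'
from h import *
s=r.read_state(); print(s['time'],s['ee_pos'],R.from_quat(s['eef_rot']).as_matrix().round(4),s['ft_force'],s['torque'],s['width'],s['grip_force'])
c=optics.camera('wrist'); cv2.imwrite('pics/w3.png',c['pixels'][:,:,::-1])
E
```

```text
time: 4.85
ee_pos: [0.4871, -0.2375, 0.0492]
eef_rot: [0.994, 0.101, -0.043, 0.004]
ft_force: [0.0, -0.2, -1.3]
width: 0.0255
grip_force: 34.9
4.85 [ 0.48711869 -0.23754864  0.04918929] [[ 9.760e-01  2.005e-01 -8.560e-02]
 [ 1.997e-01 -9.797e-01 -1.740e-02]
 [-8.730e-02 -1.000e-04 -9.962e-01]] [ 0.04832355 -0.15875575 -1.33300953] [ 0.00307103 -0.01505705 -0.01995399] 0.025469215386636844 34.93114032782614
```

View pics/w3.png

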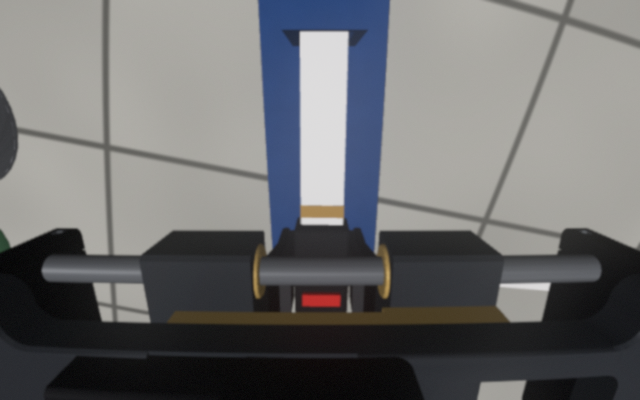

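The shaft is still straight at u≈323 and the 1.3 N load matches the element's weight. Now I draw it out along its own tilted axis.

```bash
python3 -m pendant '[[1,-0.015,0,0,0,0,0],[1,-0.03,0,0,0,0,0],[1,-0.05,0,0,0,0,0],[1,-0.07,0,0,0,0,0]]';  python3 -m pendant '[[1,-0.03,0,0,0,0,0],[1,-0.06,0,0,0,0,0],[1,-0.09,0,0,0,0,0],[1,-0.12,0,0,0,0,0],[1,-0.16,0,0,0,0,0],[1,-0.2,0,0,0,0,0],[1,-0.2,0,0,0,0,0]]'
```

```text
time: 5.4
ee_pos: [0.4662, -0.242, 0.0513]
eef_rot: [0.994, 0.101, -0.043, 0.004]
ft_force: [0.3, -0.2, -1.7]
width: 0.0256
grip_force: 34.9
time: 6.28
ee_pos: [0.4072, -0.2543, 0.0565]
eef_rot: [0.994, 0.1, -0.044, 0.005]
ft_force: [1.0, 0.6, -2.1]
width: 0.0252
grip_force: 34.9
```

It's out: 81 mm drawn, so the tip is clear of the hood. I'll raise and level it, and measure the still from the top view.

```bash
python3 -m pendant '[[1,0,0,-0.1,0,0,0],[1,0,0,-0.25,0,0,0],[1,0,0,-0.4,0,0.02,0],[1,0,0,-0.5,0,0.0417,0],[1,0,0,-0.5,0,0.0417,0],[1,0,0,-0.5,0,0.0417,0]]'
python3 - <<'E'
from meas import *
s=r.read_state(); print(s['time'],s['ee_pos'],R.from_quat(s['eef_rot']).as_matrix().round(4),s['ft_force'],s['width'],s['grip_force'])
c=optics.camera('top'); im=c['pixels']
# housing top edges and sleeve: print canny-like gray crop
b=cv2.resize(im[130:180,165:215],None,fx=10,fy=10,interpolation=cv2.INTER_CUBIC)
cv2.imwrite('pics/crop2.png',b[:,:,::-1])
E
```

```text
time: 7.02
ee_pos: [0.4207, -0.2509, 0.2049]
eef_rot: [0.995, 0.101, -0.001, -0.0]
ft_force: [0.5, 0.2, -2.8]
width: 0.0256
grip_force: 34.9
7.025 [ 0.42067039 -0.25085516  0.20493198] [[ 9.797e-01  2.007e-01 -1.400e-03]
 [ 2.007e-01 -9.797e-01  3.000e-04]
 [-1.300e-03 -6.000e-04 -1.000e+00]] [ 0.46030951  0.20715086 -2.84434318] 0.025624321100515147 34.93107587099075
```

View pics/crop2.png

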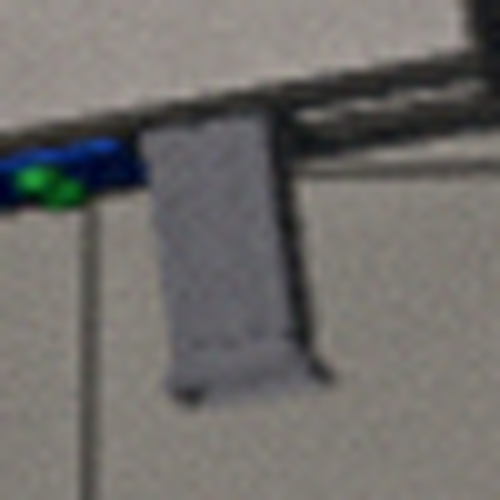

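The crop shows the sleeve top with its side edges (150,150)-(178,350) and (268,120)-(290,340), and the flare step near v≈345. I'll carry the element across behind the rod and above the flask.

```bash
python3 -m pendant '[[1,0.01,-0.1,0,0,0,0],[1,0.02,-0.25,0,0,0,0],[1,0.035,-0.4,0,0,0,0],[1,0.05,-0.55,0,0,0,0],[1,0.06,-0.7,0,0,0,0],[1,0.07,-0.753,0,0,0,0]]';python3 -m pendant '[[1,0.01,-0.15,0,0,0,0],[1,0.02,-0.3,0,0,0,0],[1,0.035,-0.45,0,0,0,0],[1,0.05,-0.6,0,0,0,0],[1,0.06,-0.7,0,0,0,0],[1,0.07,-0.753,0,0,0,0],[1,0.07,-0.753,0,0,0,0],[1,0.07,-0.753,0,0,0,0]]'
python3 - <<'E'
from meas import *
c=optics.camera('top')
f=lambda u,v:((u+.5)/10-.5+165,(v+.5)/10-.5+130)
P=cast(c,[f(150,150),f(178,350),f(268,120),f(290,340)],.0675); print(P.round(4))
for a,b in ((0,1),(2,3)):
    d=P[a]-P[b]; print(np.degrees(np.arctan2(d[1],d[0])))
s=r.read_state(); print(s['time'],s['ee_pos'],s['width'],s['ft_force'])
c=optics.camera('wrist'); cv2.imwrite('pics/w4.png',c['pixels'][:,:,::-1])
E
```

```text
time: 7.82
ee_pos: [0.3954, -0.0232, 0.2049]
eef_rot: [0.995, 0.103, -0.001, -0.0]
ft_force: [-0.2, -0.3, -1.8]
width: 0.0258
grip_force: 34.9
time: 8.82
ee_pos: [0.3717, 0.1988, 0.2054]
eef_rot: [0.995, 0.1, -0.001, 0.0]
ft_force: [0.1, 0.2, -1.8]
width: 0.0252
grip_force: 34.9
[[0.6289 0.252  0.0675]
 [0.5739 0.2438 0.0675]
 [0.6361 0.2196 0.0675]
 [0.5758 0.2131 0.0675]]
8.524654894173459
6.0990751783887225
8.875 [0.37171095 0.1987875  0.2054631 ] 0.025773215000402132 [ 0.0560143  -0.04948845 -1.30611703]
```

View pics/w4.png

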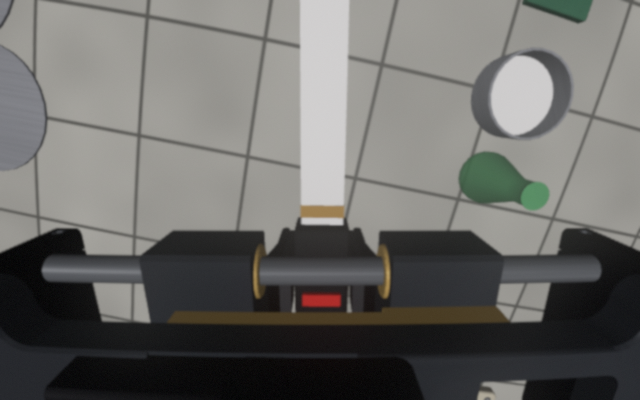

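The element hides the still in the wrist view and is still square in the grip. I'll step aside to see the sleeve with the wrist camera, turning towards the still's yaw as well.

```bash
python3 -m pendant '[[1,0.05,-0.1,0,0,0,0.015],[1,0.15,-0.2,0,0,0,0.034],[1,0.2,-0.22,0,0,0,0.034],[1,0.2,-0.22,0,0,0,0.034],[1,0.2,-0.22,0,0,0,0.034]]'
python3 - <<'E'
from meas import *
s=r.read_state(); print(s['time'],s['ee_pos'],R.from_quat(s['eef_rot']).as_matrix().round(4)[:,0])
c=optics.camera('wrist'); a=c['pixels'][:200]
cv2.imwrite('pics/w5full.png',c['pixels'][:,:,::-1])
t=optics.camera('top')
f=lambda u,v:((u+.5-310)/5.2-.5+140,(v+.5)/5.2-.5+60)
P=cast(t,[f(388,442),f(690,388),f(632,24)],.095)
for i,j in ((0,1),(1,2)):
    d=P[j]-P[i]; print(P[i].round(4),np.degrees(np.arctan2(d[1],d[0])),np.linalg.norm(d))
print(proj(c,[[.575,.228,.0675],[.633,.236,.0675]]))
b=cv2.resize(t['pixels'][120:200,160:260],None,fx=6.4,fy=5,interpolation=cv2.INTER_CUBIC)[:400,:640]
o=np.vstack([cv2.resize(a,(640,200)),b]); cv2.imwrite('pics/w5.png',o[:,:,::-1])
E
```

```text
time: 9.55
ee_pos: [0.4168, 0.2758, 0.2056]
eef_rot: [0.998, 0.065, -0.0, 0.0]
ft_force: [-1.1, -0.4, -1.2]
width: 0.0257
grip_force: 34.9
9.55 [0.41675076 0.27577446 0.20561193] [ 9.915e-01  1.298e-01 -5.000e-04]
[0.6253 0.312  0.095 ] -81.66204969113144 0.15844535518610048
[0.6483 0.1552 0.095 ] 9.38768352924297 0.1972469403248636
[[401.65455251  21.18595164]
 [404.50090604 -55.66868771]]
```

View pics/w5.png

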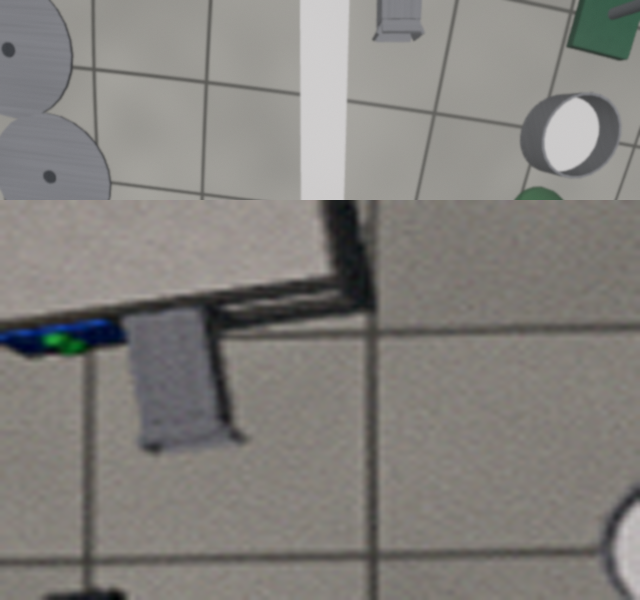

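The wrist view shows the sleeve end with its flare at about (400,25), right beside the shaft. A step forward will bring the whole sleeve into view.

```bash
python3 -m pendant '[[1,0.07,0,0,0,0,0],[1,0.15,0,0,0,0,0],[1,0.15,0,0,0,0,0],[1,0.15,0,0,0,0,0]]'
python3 - <<'E'
from meas import *
s=r.read_state(); print(s['time'],s['ee_pos'],R.from_quat(s['eef_rot']).as_matrix().round(4)[:,0])
c=optics.camera('wrist'); np.save('w6.npy',c['pixels']); import pickle; pickle.dump({k:np.array(v) for k,v in c.items()},open('w6.pkl','wb'))
b=cv2.resize(c['pixels'][0:120,290:440],None,fx=5,fy=5,interpolation=cv2.INTER_CUBIC)
cv2.imwrite('pics/w6.png',b[:,:,::-1])
E
```

```text
time: 10.15
ee_pos: [0.461, 0.2824, 0.2059]
eef_rot: [0.998, 0.065, 0.0, 0.0]
ft_force: [-1.0, 0.5, -2.0]
width: 0.0257
grip_force: 34.9
10.15 [0.46095665 0.282351   0.20594138] [ 0.9914  0.1306 -0.    ]
```

View pics/w6.png

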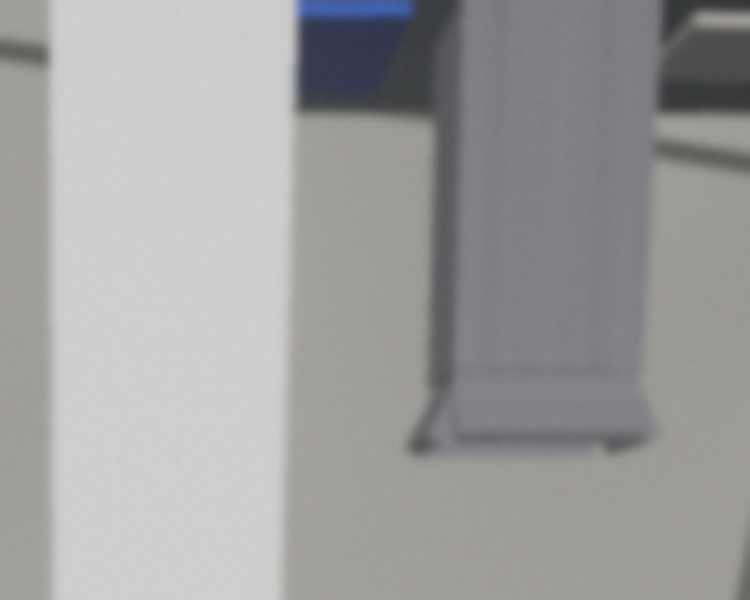

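The crop shows the sleeve's top face with its left edge (463,0)-(457,372), right edge (662,0)-(640,372) and mouth line at v≈372. The shaft edges lie at u≈50 and 285-300.

```bash
python3 - <<'E'
from meas import *
import pickle
c=pickle.load(open('w6.pkl','rb'))
f=lambda u,v:((u+.5)/5-.5+290,(v+.5)/5-.5)
S=cast(c,[f(463,0),f(457,372),f(662,0),f(640,372)],.0675)[:,:2]
E=cast(c,[f(48,0),f(52,599),f(300,0),f(283,599)],.2156)[:,:2]
s=r.read_state(); tc=s['ee_pos'][:2]; X=R.from_quat(s['eef_rot']).as_matrix()[:2,0]; X/=np.linalg.norm(X); Y=np.array([-X[1],X[0]])
for n,Q in (('sleeve',S),('elem',E)):
    print(n,Q.round(4).tolist())
    L,Rr=Q[0]-Q[1],Q[2]-Q[3]; print([np.degrees(np.arctan2(d[1],d[0])).round(2) for d in (L,Rr)],'mid yaw',)
    m=(Q[:2]+Q[2:])/2; d=m[0]-m[1]; print('mid',m.round(4).tolist(),np.degrees(np.arctan2(d[1],d[0])), 'width far/near',np.abs(((Q[0]-Q[2])@Y,(Q[1]-Q[3])@Y)),'lat of mids from tcp axis',(m-tc)@Y)
print('tool yaw',np.degrees(np.arctan2(X[1],X[0])))
E
```

```text
sleeve [[0.6336, 0.2539], [0.5749, 0.2448], [0.6385, 0.2207], [0.5794, 0.2129]]
[np.float64(8.81), np.float64(7.56)] mid yaw
mid [[0.636, 0.2373], [0.5772, 0.2288]] 8.183463342619484 width far/near [0.03356371 0.03227302] lat of mids from tcp axis [-0.06758659 -0.06828015]
elem [[0.5762, 0.3068], [0.5293, 0.301], [0.5789, 0.2867], [0.532, 0.2811]]
[np.float64(7.1), np.float64(6.86)] mid yaw
mid [[0.5775, 0.2968], [0.5307, 0.291]] 6.9762872501813655 width far/near [0.02027127 0.02007477] lat of mids from tcp axis [-0.00098974 -0.00054529]
tool yaw 7.515573999565694
```

```bash
python3 -m pendant '[[1,-0.1,0.08,0,0,0,-0.0108],[1,-0.2,0.16,0,0,0,-0.0108],[1,-0.2665,0.2366,0,0,0,-0.0108],[1,-0.2665,0.2366,0,0,0,-0.0108],[1,-0.2665,0.2366,0,0,0,-0.0108]]'; python3 -m pendant '[[1,0,0,0.1,0,0,0],[1,0,0,0.25,0,0,0],[1,0,0,0.4,0,0,0],[1,0,0,0.5,0,0,0],[1,0,0,0.517,0,0,0],[1,0,0,0.517,0,0,0],[1,0,0,0.517,0,0,0]]'
python3 - <<'E'
from meas import *
s=r.read_state(); print(s['time'],s['ee_pos'],R.from_quat(s['eef_rot']).as_matrix().round(4)[:,0],s['ft_force'],s['torque'])
w=optics.camera('wrist');t=optics.camera('top');sc=optics.camera('scene')
m=proj(sc,[[.5765,.2288,.054]])[0].astype(int); print(m)
def crop(c,u,v,wd,h,k): return cv2.resize(c['pixels'][v:v+h,u:u+wd],(wd*k,h*k),interpolation=cv2.INTER_CUBIC)
o=np.zeros((600,800,3),np.uint8)
a=crop(w,250,0,133,100,3); o[:300,:399]=a
b=crop(t,155,140,100,75,4); o[:300,400:800]=b
d=crop(sc,max(m[0]-90,0),m[1]-40,160,60,5); o[300:600,:800]=d
cv2.imwrite('pics/w7.png',o[:,:,::-1])
E
```

```text
time: 10.82
ee_pos: [0.3918, 0.2018, 0.2061]
eef_rot: [0.997, 0.076, 0.001, 0.001]
ft_force: [-0.2, 0.1, -2.2]
width: 0.0255
grip_force: 34.9
time: 11.7
ee_pos: [0.3926, 0.2022, 0.0519]
eef_rot: [0.997, 0.077, 0.001, -0.0]
ft_force: [0.7, -0.3, -1.5]
width: 0.0259
grip_force: 34.9
11.7 [0.39262421 0.20224798 0.05193711] [0.9883 0.1527 0.0021] [ 0.69394052 -0.32000942 -1.52148733] [-0.00949103  0.11941249  0.01607152]
[441 177]
```

View pics/w7.png

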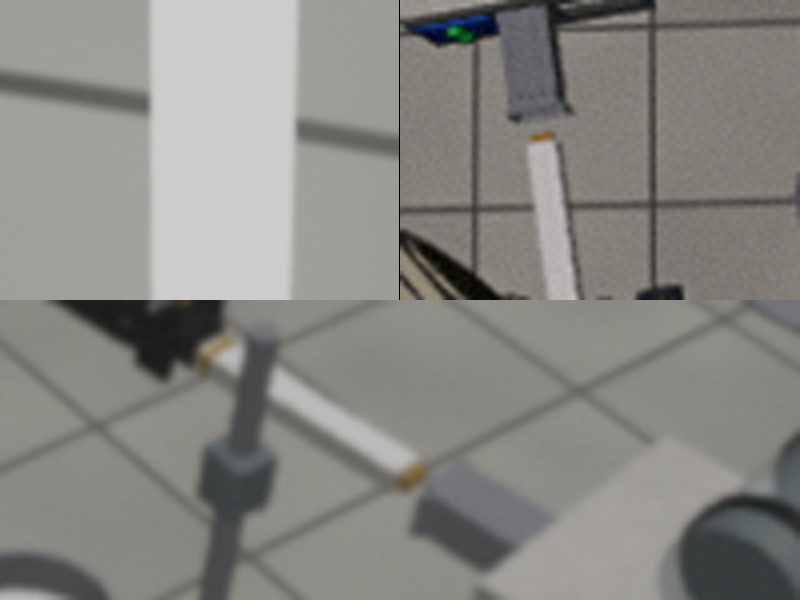

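The element is level and lined up just in front of the sleeve: tip at (542,138) in the top crop, flare mouth at about (540,118). A numeric check of lateral offset and yaw in the top view follows.

```bash
python3 - <<'E'
from meas import *
t=optics.camera('top'); im=t['pixels'].astype(int); s=r.read_state(); print(s['ee_pos'])
g=im.mean(2)
def lines(z,vs,sel):
    L=[];Rr=[]
    for v in vs:
        us=sel(v); L.append((us[0],v)); Rr.append((us[1],v))
    P=[cast(t,q,z)[:,:2] for q in (L,Rr)]
    return P
# element: white row runs with subpixel edges at half level
def el(v):
    row=g[v,180:205]; i=np.argmax(row); th=(row.max()+110)/2
    a=i
    while row[a]>th:a-=1
    b=i
    while row[b]>th:b+=1
    return 180+a+(th-row[a])/(row[a+1]-row[a]),180+b-1+(row[b-1]-th)/(row[b-1]-row[b])
P=lines(.0617,range(177,206),el)
fits=[np.polyfit(p[:,0],p[:,1],1) for p in P]; print([np.degrees(np.arctan(f[0])) for f in fits])
f=(fits[0]+fits[1])/2; print('elem axis y at x=.5765:',np.polyval(f,.5765),'at .45',np.polyval(f,.45),'width',(fits[0]-fits[1])@[.5,1])
# sleeve from eyeballed crop
q=lambda u,v:((u-400+.5)/4-.5+155,(v+.5)/4-.5+140)
S=cast(t,[q(498,12),q(512,112),q(550,8),q(563,100)],.0675)[:,:2]; print(S.round(4))
for i in (0,2):
    d=S[i]-S[i+1]; print(np.degrees(np.arctan2(d[1],d[0])))
# blue-ish sleeve mask vs bench: colour difference B-R
d=(im[:,:,2]-im[:,:,0])
m=((d>3)&(g<125)).astype(np.uint8); m[:143]=0; m[170:]=0; m[:,:172]=0; m[:,205:]=0
m=cv2.morphologyEx(m,cv2.MORPH_OPEN,np.ones((3,3),np.uint8))
for v in range(145,170,2):
    u=np.where(m[v])[0]; print(v,(u.min(),u.max()) if len(u) else None, end=' ')
tip=cast(t,q(542,133),.0565); print('\ntip',tip)
E
```

```text
[0.39223975 0.20161089 0.05136424]
[np.float64(7.8827123789375895), np.float64(7.931441010481453)]
elem axis y at x=.5765: 0.22940985514691065 at .45 0.21184060101978103 width 0.020027654867307884
[[0.6342 0.2533]
 [0.5655 0.243 ]
 [0.6358 0.2174]
 [0.5727 0.2081]]
8.522264798205523
8.394025547433994
145 (np.int64(172), np.int64(178)) 147 (np.int64(172), np.int64(189)) 149 (np.int64(186), np.int64(189)) 151 (np.int64(189), np.int64(191)) 153 (np.int64(189), np.int64(191)) 155 None 157 None 159 (np.int64(184), np.int64(186)) 161 (np.int64(182), np.int64(186)) 163 (np.int64(183), np.int64(185)) 165 None 167 None 169 None 
tip [[0.55232721 0.22529167 0.0565    ]]
```

Element yaw is 7.9° against about 8.4° for the slot, and it sits about 0.8 mm to the left. I'll trim that, then enter gently.

```bash
python3 -m pendant '[[1,0,0.005,0.001,0,0,-0.0035],[1,0,0.005,0.001,0,0,-0.0035],[1,0,0.005,0.001,0,0,-0.0035]]'; python3 -m pendant '[[1,0.03,0,0,0,0,0],[1,0.06,0.001,0,0,0,0],[1,0.08,0.001,0,0,0,0],[1,0.1,0.0015,0,0,0,0],[1,0.1,0.0015,0,0,0,0]]'
python3 -m pendant '[[1,0.017,0,0,0,0,0],[1,0.034,0.0005,0,0,0,0],[1,0.05,0.0007,0,0,0,0],[1,0.05,0.0007,0,0,0,0]]'
python3 -c "
from h import *
s=r.read_state(); print(s['ee_pos'],s['ft_force'],s['torque'],R.from_quat(s['eef_rot']).as_matrix()[:,0])"
```

```text
time: 12.28
ee_pos: [0.392, 0.2001, 0.0504]
eef_rot: [0.997, 0.08, 0.0, 0.0]
ft_force: [-0.9, 0.9, -0.8]
width: 0.0256
grip_force: 34.9
time: 12.9
ee_pos: [0.4219, 0.2047, 0.0504]
eef_rot: [0.997, 0.08, -0.0, -0.0]
ft_force: [-0.1, 0.1, -0.5]
width: 0.026
grip_force: 34.9
time: 13.4
ee_pos: [0.4368, 0.2068, 0.0504]
eef_rot: [0.997, 0.08, 0.0, -0.0]
ft_force: [-0.1, -0.5, -1.8]
width: 0.0258
grip_force: 34.9
[0.43680234 0.20675803 0.05041524] [-0.12217343 -0.52246543 -1.77603364] [ 0.00887509  0.09418146 -0.02876083] [9.87176215e-01 1.59634327e-01 4.41179950e-05]
```

No contact force with the tip about 20 mm in. On to just short of the earliest stop position.

```bash
python3 -m pendant '[[1,0.025,0.0003,0,0,0,0],[1,0.05,0.0007,0,0,0,0],[1,0.075,0.001,0,0,0,0],[1,0.1,0.0014,0,0,0,0],[1,0.1,0.0014,0,0,0,0]]'; python3 -m pendant '[[1,0.025,0.0003,0,0,0,0],[1,0.05,0.0007,0,0,0,0],[1,0.075,0.001,0,0,0,0],[1,0.1,0.0014,0,0,0,0],[1,0.1,0.0014,0,0,0,0]]'
python3 - <<'E'
from h import *
s=r.read_state(); print(s['ee_pos'],s['ft_force'],s['torque'])
t=optics.camera('top');sc=optics.camera('scene')
def crop(c,u,v,wd,h,k): return cv2.resize(c['pixels'][v:v+h,u:u+wd],(wd*k,h*k),interpolation=cv2.INTER_CUBIC)
o=np.vstack([crop(t,140,135,160,50,5),crop(sc,370,135,160,60,5)])
cv2.imwrite('pics/w8.png',o[:,:,::-1])
E
```

```text
time: 14.02
ee_pos: [0.4666, 0.2113, 0.0504]
eef_rot: [0.997, 0.08, -0.0, -0.0]
ft_force: [-0.2, -0.4, -2.0]
width: 0.0255
grip_force: 34.9
time: 14.65
ee_pos: [0.4963, 0.2156, 0.0504]
eef_rot: [0.997, 0.08, -0.0, -0.0]
ft_force: [-0.7, 1.4, -0.9]
width: 0.026
grip_force: 34.9
[0.49631428 0.21558402 0.05036079] [-0.7415137   1.4281613  -0.94808464] [-0.00673764  0.05825748  0.05522897]
```

View pics/w8.png

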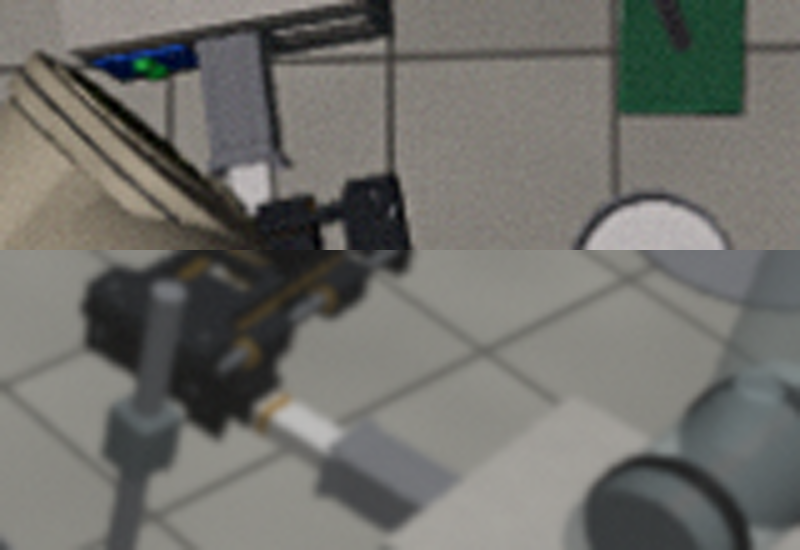

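The shaft is properly inside the sleeve with no jam. Now I creep forward in short steps and watch the force.

```bash
python3 -m pendant '[[1,0.01,0,0,0,0,0],[1,0.02,0.0003,0,0,0,0],[1,0.03,0.0004,0,0,0,0],[1,0.03,0.0004,0,0,0,0]]' 20|grep -E "ee_pos|ft"; for i in 1; do python3 -m pendant '[[1,0.005,0,0,0,0,0],[1,0.01,0.0001,0,0,0,0],[1,0.01,0.0001,0,0,0,0]]'|grep -E "ee_pos|ft"; done
```

```text
ee_pos: [0.505, 0.2168, 0.0504]
ft_force: [-0.2, -0.1, -3.0]
ee_pos: [0.5078, 0.2173, 0.0504]
ft_force: [0.8, 0.3, -1.9]
```

```bash
python3 -m pendant '[[1,0.005,0,0,0,0,0],[1,0.01,0.0001,0,0,0,0],[1,0.01,0.0001,0,0,0,0]]'|grep -E "ee_pos|ft"
```

```text
ee_pos: [0.5108, 0.2177, 0.0504]
ft_force: [-0.4, 0.1, -2.0]
```

```bash
python3 -m pendant '[[1,0.005,0,0,0,0,0],[1,0.01,0.0001,0,0,0,0],[1,0.01,0.0001,0,0,0,0]]'|grep -E "ee_pos|ft"
```

```text
ee_pos: [0.5137, 0.2182, 0.0504]
ft_force: [-0.3, 0.6, -1.7]
```

```bash
python3 -m pendant '[[1,0.005,0,0,0,0,0],[1,0.01,0.0001,0,0,0,0],[1,0.01,0.0001,0,0,0,0]]'|grep -E "ee_pos|ft"
```

```text
ee_pos: [0.5149, 0.2184, 0.0497]
ft_force: [-7.3, -0.7, -0.6]
```

```bash
python3 -m pendant '[[1,0.005,0,0,0,0,0],[1,0.01,0.0001,0,0,0,0],[1,0.01,0.0001,0,0,0,0]]'|grep -E "ee_pos|ft"
```

```text
ee_pos: [0.5151, 0.2185, 0.0492]
ft_force: [-19.5, -4.9, 7.9]
```

```bash
python3 -m pendant '[[1,0.005,0,0,0,0,0],[1,0.01,0.0001,0,0,0,0],[1,0.01,0.0001,0,0,0,0]]'|grep -E "ee_pos|ft"
```

```text
ee_pos: [0.5163, 0.2187, 0.0487]
ft_force: [-25.9, -6.2, 10.7]
```

Contact at x≈0.515, about 100 mm in, and the force rises sharply, so this is the stop. I'll ease the push to a few newtons.

```bash
python3 -m pendant '[[1,-0.008,0,0,0,0,0],[1,-0.015,0,0,0,0,0],[1,-0.015,0,0,0,0,0]]'; python3 -c "
from h import *
s=r.read_state(); print(s['ee_pos'],s['ft_force'],s['torque'],R.from_quat(s['eef_rot']).as_matrix().round(4))"
```

```text
time: 17.88
ee_pos: [0.5162, 0.2183, 0.0496]
eef_rot: [0.997, 0.08, -0.002, 0.001]
ft_force: [-7.3, -1.6, -2.3]
width: 0.026
grip_force: 20.0
[0.51618918 0.21834793 0.04957482] [-7.27935845 -1.59481229 -2.33571877] [-0.34718943  1.75549582 -0.05724766] [[ 0.9871  0.1603 -0.0036]
 [ 0.1603 -0.9871 -0.0016]
 [-0.0039  0.001  -1.    ]]
```

```bash
python3 -m pendant '[[0.3,0,0,0,0,0,0],[0.2,0,0,0,0,0,0],[0,0,0,0,0,0,0],[-0.5,0,0,0,0,0,0],[-1,0,0,0,0,0,0],[-1,0,0,0,0,0,0],[-1,0,0,0,0,0,0],[-1,0,0,0,0,0,0]]'; python3 -m pendant '[[-1,0,0,-0.03,0,0,0],[-1,0,0,-0.1,0,0,0],[-1,0,0,-0.2,0,0,0],[-1,0,0,-0.3,0,0,0],[-1,-0.1,0,-0.4,0,0,0],[-1,-0.2,0,-0.4,0,0,0],[-1,-0.2,0,-0.4,0,0,0]]'
python3 - <<'E'
from h import *
w=optics.camera('wrist');t=optics.camera('top');sc=optics.camera('scene')
def crop(c,u,v,wd,h,k): return cv2.resize(c['pixels'][v:v+h,u:u+wd],(wd*k,h*k),interpolation=cv2.INTER_CUBIC)
o=np.vstack([np.hstack([crop(w,220,0,200,150,2),crop(t,150,140,100,75,4)]),crop(sc,340,120,200,75,4)])
cv2.imwrite('pics/w9.png',o[:,:,::-1])
E
```

```text
time: 18.88
ee_pos: [0.5181, 0.2188, 0.0504]
eef_rot: [0.997, 0.08, 0.0, 0.0]
ft_force: [0.2, 0.1, 0.0]
width: 0.0832
grip_force: 0.0
time: 19.75
ee_pos: [0.4578, 0.2094, 0.1721]
eef_rot: [0.997, 0.081, 0.001, 0.001]
ft_force: [1.0, -0.5, -1.1]
width: 0.0868
grip_force: 0.0
```

View pics/w9.png

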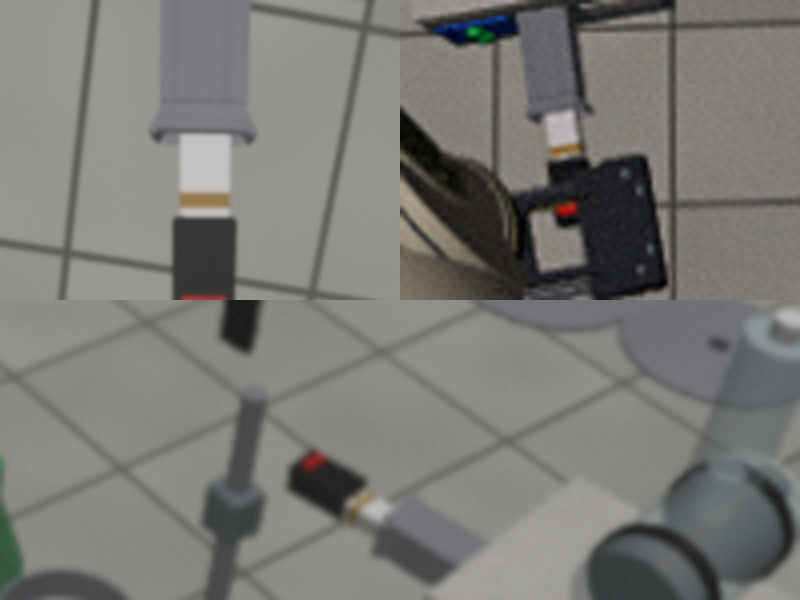

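It's seated straight in the slot, handle upright. The visible shaft looks about 45 mm long against the 40 mm I expected, so I'll measure it before handing in.

```bash
python3 - <<'E'
from h import *
w=optics.camera('wrist'); s=r.read_state(); print(s['ee_pos'])
q=lambda u,v:((u+.5)/2-.5+220,(v+.5)/2-.5)
A=cast(w,[q(205,102)],.0675)[0]; F=cast(w,[q(205,135)],.0675)[0]
for z in (.0665,.064): 
    H=cast(w,[q(205,218)],z)[0]; print('mouth',A.round(4),'flare',F.round(4),'handle front',H.round(4),'gap',np.linalg.norm((A-H)[:2]))
g=w['pixels'].astype(int)
B=cast(w,[q(205,193),q(205,206)],.059); print('band',B.round(4))
print(g[0:115,322].mean(1).round(0).tolist())
E
```

```text
[0.45956953 0.20920378 0.17090773]
mouth [0.5784 0.2278 0.0675] flare [0.5668 0.2259 0.0675] handle front [0.5364 0.2209 0.0665] gap 0.04254276606680564
mouth [0.5784 0.2278 0.0675] flare [0.5668 0.2259 0.0675] handle front [0.5365 0.2209 0.064 ] gap 0.04247736171743979
band [[0.5463 0.2225 0.059 ]
 [0.5413 0.2217 0.059 ]]
[126.0, 126.0, 125.0, 125.0, 125.0, 126.0, 126.0, 125.0, 125.0, 126.0, 127.0, 125.0, 125.0, 125.0, 126.0, 126.0, 127.0, 126.0, 126.0, 126.0, 125.0, 126.0, 125.0, 127.0, 126.0, 126.0, 126.0, 127.0, 126.0, 125.0, 126.0, 125.0, 126.0, 126.0, 125.0, 126.0, 126.0, 126.0, 125.0, 127.0, 127.0, 126.0, 126.0, 125.0, 126.0, 126.0, 127.0, 126.0, 126.0, 126.0, 125.0, 119.0, 115.0, 118.0, 122.0, 126.0, 127.0, 127.0, 128.0, 126.0, 125.0, 125.0, 125.0, 125.0, 125.0, 122.0, 111.0, 104.0, 126.0, 165.0, 188.0, 194.0, 193.0, 194.0, 195.0, 195.0, 195.0, 194.0, 195.0, 194.0, 194.0, 194.0, 194.0, 195.0, 194.0, 194.0, 194.0, 194.0, 194.0, 195.0, 194.0, 193.0, 194.0, 195.0, 195.0, 194.0, 191.0, 178.0, 154.0, 129.0, 117.0, 116.0, 116.0, 117.0, 125.0, 147.0, 173.0, 188.0, 191.0, 177.0, 137.0, 86.0, 58.0, 54.0, 54.0]
```

The handle sits at x≈0.514, consistent with first contact there plus about 2 mm of grip slip. To confirm it's home, I'll nudge the handle's end gently with closed fingers.

```bash
python3 -m pendant '[[1,0,0,0,0,0,0],[1,0,-0.004,0.05,0,0,0],[1,0,-0.004,0.15,0,0,0],[1,0,-0.004,0.25,0,0,0],[1,0,-0.004,0.35,0,0,0],[1,0,-0.004,0.385,0,0,0],[1,0,-0.004,0.385,0,0,0],[1,0,-0.004,0.385,0,0,0]]' 20; python3 -m pendant '[[1,0.015,0,0,0,0,0],[1,0.03,0,0,0,0,0],[1,0.045,0,0,0,0,0],[1,0.06,0,0,0,0,0],[1,0.06,0,0,0,0,0]]'
```

```text
time: 20.95
ee_pos: [0.4592, 0.2108, 0.0558]
eef_rot: [0.997, 0.08, 0.001, -0.0]
ft_force: [-0.1, 0.7, -0.0]
width: 0.0149
grip_force: 0.0
time: 21.58
ee_pos: [0.4767, 0.2134, 0.0549]
eef_rot: [0.997, 0.08, -0.0, -0.0]
ft_force: [-0.2, 1.1, -0.5]
width: 0.0004
grip_force: 0.0
```

```bash
python3 -m pendant '[[1,0.004,0,0,0,0,0],[1,0.008,0,0,0,0,0],[1,0.008,0,0,0,0,0]]'|grep -E "ee_pos|ft"
```

```text
ee_pos: [0.4788, 0.2136, 0.0549]
ft_force: [-0.5, -0.4, -0.4]
```

```bash
python3 -m pendant '[[1,0.004,0,0,0,0,0],[1,0.008,0,0,0,0,0],[1,0.008,0,0,0,0,0]]'|grep -E "ee_pos|ft"
```

```text
ee_pos: [0.48, 0.2139, 0.0546]
ft_force: [-5.0, -1.5, 3.6]
```

5 N builds with no sliding, so it's firmly against the stop. Now I back off and retreat.

```bash
python3 -m pendant '[[1,-0.03,0,0,0,0,0],[1,-0.08,0,0,0,0,0],[1,-0.1,0,-0.1,0,0,0],[1,-0.1,0,-0.25,0,0,0],[1,-0.1,0,-0.4,0,0,0],[1,-0.1,0,-0.4,0,0,0],[1,-0.1,0,-0.4,0,0,0]]'
python3 - <<'E'
from h import *
w=optics.camera('wrist');t=optics.camera('top'); print(r.read_state()['ee_pos'])
def crop(c,u,v,wd,h,k): return cv2.resize(c['pixels'][v:v+h,u:u+wd],(wd*k,h*k),interpolation=cv2.INTER_CUBIC)
g=w['pixels'].astype(int); b=g[:200].max(2)<62; v=np.where(b[:200,322])[0]; vf=v.min()
H=cast(w,[(322,vf-.5)],.0665)[0]; print('handle front',vf,H.round(4))
for n,p0 in (('sieve',(270,190)),('flask',(270,223)),('stand',(277,145))):
    a=cv2.imread('pics/top0.png')[:,:,::-1].astype(int); d=np.abs(a-t['pixels'])[p0[1]-20:p0[1]+20,p0[0]-20:p0[0]+20].mean(); print(n,'diff',d.round(2))
E
```

```text
time: 23.2
ee_pos: [0.4509, 0.2087, 0.1742]
eef_rot: [0.997, 0.08, -0.0, 0.001]
ft_force: [-0.2, 0.2, -0.4]
width: 0.0001
grip_force: 0.0
[0.45072463 0.20871581 0.17369059]
handle front 101 [0.5339 0.2216 0.0665]
sieve diff 4.41
flask diff 4.34
stand diff 4.03
```

```bash
python3 -c "
from bench import r
print(r.close_job())"
```

```text
the job is handed in; nothing more can be done
None
```

The large heater element is in the still's slot, tip first and handle up, resting against the stop about 97 mm in, and released; sieve, stand and flask are unmoved, and I handed the job in at about 23 s (peak push about 27 N).

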